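Swing the extraction hood over the stirred beaker

TASK

Take the small bench extraction hood by its knob and swing its stiff jointed arm until the hood hangs centred over the beaker on the magnetic stirrer (the low white box with the round steel plate), then let go so that it stays there. Leave both beakers standing where they are; the other one, on the balance, needs no extraction.

Things in the scene. Friction and masses are not known exactly. Their poses are not given: they have to be found in the camera images.
- hood: white dome hood, 120 mm wide, open side down, ending a white two-link arm (links 250 and 240 mm, up to 241 mm high) on a fixed post beyond it. Origin: centre of its open rim, 155 mm above the bench; z up. Both arm joints turn about vertical axes, are stiff (about 0.5 N m; 2 to 8 N at the knob) and stay where left: the hood moves only level, along any path.
- knob (a point): grip point in the upright cylindrical steel knob on the hood's axis, 30 mm in diameter, 45 mm tall (251 to 296 mm above the bench), on a thinner stem. The point lies on the axis 275 mm above the bench, 120 mm over the hood's origin. Hood and knob swivel freely about this axis, so the gripper need not turn while moving.
- stirred_beaker: the beaker to be extracted: open glass beaker, 64 mm across, 75 mm tall, loose on the round steel plate (116 mm wide, 55 mm above the bench) of the stirrer, a fixed low white box 150 x 130 mm with a black dial. Its rim is 130 mm above the bench, 25 mm below the hood's rim. Origin: centre of its underside; z up.
- weighed_beaker: an identical beaker at the same height, loose on the square steel pan of a fixed grey balance: leave alone. Origin: centre of its underside; z up.
Mind the look-alikes: they are no part of the job. Leave any pink or red look-alike of the stirred_beaker alone.

How it is judged (in metres and radians):
At the end, for the whole second after the job is handed in: The hood hangs at rest with its axis within 20 mm of the axis of the beaker on the stirrer, and both beakers stand upright (within 20 degrees) within 30 mm of where they began (horizontal distance between hood and stirred_beaker below 0.02 m and linear speed of hood below 0.01 m/s and distance of each of stirred_beaker, weighed_beaker from where it was at the start of the episode below 0.03 m and angle between each of stirred_beaker, weighed_beaker's own z axis and vertical below 0.35 rad); the robot touches nothing.
It fails at once if the beaker on the stirrer is shoved more than 30 mm or tipped more than 20 degrees (distance of stirred_beaker from where it was at the start of the episode above 0.03 m or angle between stirred_beaker's own z axis and vertical above 0.35 rad).
It fails at once if the beaker on the balance is shoved more than 30 mm or tipped more than 20 degrees (distance of weighed_beaker from where it was at the start of the episode above 0.03 m or angle between weighed_beaker's own z axis and vertical above 0.35 rad).
It also fails if it takes over 32 s, if anything falls off the work surface, if the arm or the gripper's body presses on something with over 40 N, if the wrist force passes 120 N, or if a joint passes its speed limit or range.

ROBOT

A 6-joint arm with a two-finger parallel gripper is mounted at the origin on the work surface. World frame = base frame: x ahead of the robot, y to its left, z up, the work surface at z = 0. Lengths are in mm, angles in rad, forces in N, time in s.
With the tool pointing down it reaches from about 350 to 725 mm from the base axis. Payload 6 kg.
Tool frame: the origin (TCP) lies midway between the tips of the shut fingers; the grasp point (between the pads) lies 19 mm behind it; z points along the fingers, y is the line along which they close (so a half turn about z gives the same grasp; the last joint's range is limited). The gripper opens to 85 mm and grips with 20 to 120 N. Pads are 22 mm wide; open, the fingers measure 114 mm over their backs; the gripper's body (76 mm by 85 mm) begins 54 mm behind the grasp point. The pads swing forward as they close: fully open they stand 13 mm farther back than shut.
Start: joints at [-0.81, 0.04, 0.085, 0, -1.615, -0.334], TCP at [248.38, -546.148, 203.161] pointing down, gripper open.
Joint ranges: [-2.56, 2.56], [-1.29, 2.01], [-1.08, 1.49], [-3.29, 1.98], [-2.81, -0.18], [-2.99, 2.99]. Speed limits (rad/s): [2.57, 2.57, 3.01, 3.14, 3.14, 3.14].

INTERFACE

Orientations are given as a unit quaternion [x, y, z, w].
In Python, from rig import r gives the robot as it stands.
- The arm moves only by the shell command python3 -m crank 'ROWS' [FORCE]. ROWS is JSON, a list of rows, each a list of 3 entries, a list of its own where there are three numbers: the opening, from 0 (shut) to 1 (fully open), then the shift along the tool's x, y, z in cm, then the turn, a rotation vector about the tool's x, y, z in rad. In form: [[grip, [tx, ty, tz], [ax, ay, az]], ...]. A call has 1 to 5 rows; each row shifts and turns the commanded pose from where the row before left it, along the tool's axes as they then stand; what a row does not reach is not made up. A row lasts 1/12 s, in which the tool goes at most 41.7 mm and 7.16 degrees, less where a joint would pass 70% of its speed; a pose out of reach is approached as far as the arm can. A call is refused whole if a number of a shift passes 4.17 or a number of a turn 0.125, either way. A call with a gripper value outside its range is refused whole. The fingers move at their own pace and stop on an object; FORCE is the grip in N (left out, the last holds). Time passes only in rows, so rows that do not move let the fingers close. It gives the time, the measured TCP pose, the force, the opening and the grip force at its end, in the units of the state.
- r.get_state(): the state, without advancing time (a new reading comes with each control period).
- r.camera(name): name is "scene" or "top"; returns a dict with "frame" (400x640x3 uint8, red, green, blue), "fx", "fy", "cx", "cy" (pixels), "extrinsics" (4x4, takes a point from camera to world coordinates). Camera axes: x right, y down, z forward; pixel columns grow to the right and rows downward; lengths in mm; the calibration is good to about 2 mm. A picture is of the moment at which its call begins. There is no depth.
- r.finish_job(): hands the job in; it is judged then, once.
The state is a dict: "time": time; "q": joint angles; "qd": joint speeds; "tau": joint torques, N m; "position": TCP position; "tool_rot": TCP orientation; "wrist_force": force on the tool from outside, world axes, zero at the start; "moment": the same for the moment, N m; "grip_width": opening from 0.0 (shut) to 1.0 (fully open); "grip_force": force on a finger pad.
Only numpy, scipy, OpenCV 4.12 (cv2) and the standard library are available. Lean on these libraries where they do the work, as an engineer would, in place of code of your own. Each camera call takes 0.05 s, during which the arm holds its last target. There are 200 camera calls.

## Working session

There is one attempt and no reset: what is moved stays moved. The work goes in short steps, Python scripts to look and compute and a shell command to move; the robot and the scene stay as the last step left them, time stands still between calls to the robot, and variables do not carry over. Pictures are saved under pics/ and viewed, at most 10 in all, crops included, and the job is handed in when it is done.

```bash
mkdir -p pics; python3 - <<'E'
from rig import r
import cv2,numpy as np,pickle
np.set_printoptions(suppress=True,precision=3)
for n in("scene","top"):
    c=r.camera(n);pickle.dump(c,open(n+".pkl","wb"));cv2.imwrite(f"pics/{n}.png",c["frame"][:,:,::-1])
    print(n,c["fx"],c["fy"],c["cx"],c["cy"]);print(np.array(c["extrinsics"]))
print(r.get_state())
E
```

```text
scene 455.8591310409091 455.8591310409091 325.2554623977317 200.79923013384882
[[   0.737    0.447   -0.507  961.585]
 [   0.676   -0.502    0.54  -503.814]
 [  -0.013   -0.741   -0.672  830.627]
 [   0.       0.       0.       1.   ]]
top 388.2283326896985 388.2283326896985 322.43748686851984 200.8055310141109
[[  0.01   -0.995   0.094 394.858]
 [ -0.999  -0.014  -0.039  64.192]
 [  0.04   -0.094  -0.995 993.442]
 [  0.      0.      0.      1.   ]]
{'time': 0.1, 'q': array([-0.81 ,  0.041,  0.084, -0.   , -1.616, -0.334]), 'qd': array([ 0.   , -0.003,  0.004,  0.   , -0.   ,  0.001]), 'tau': array([ -0.005, -36.934,  34.828,   6.952,  -0.004,   0.   ]), 'position': array([ 248.294, -545.831,  202.281]), 'tool_rot': array([-0.212,  0.977,  0.001, -0.   ]), 'wrist_force': array([-0.646,  0.061,  0.713]), 'moment': array([ 0.008,  0.043, -0.003]), 'grip_force': 0.0, 'grip_width': 1.0001003228870968}
```

View pics/scene.png

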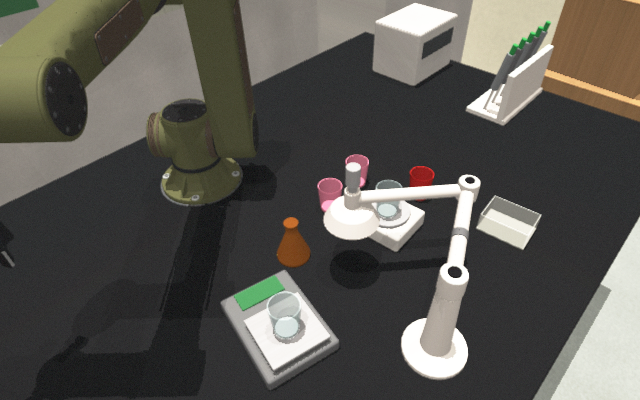

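View pics/top.png

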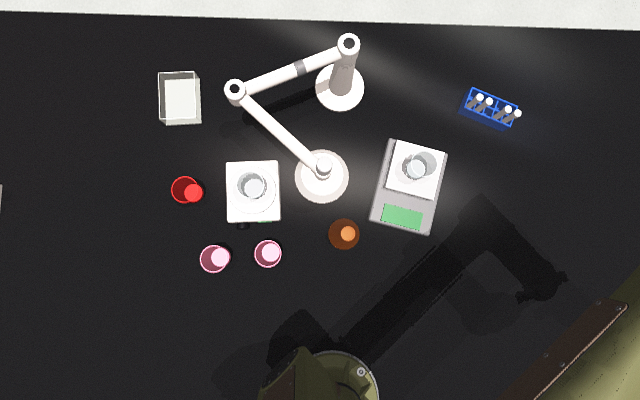

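Top view: the stirrer, a white box with a round plate and a black dial at (242,225), holds a clear beaker at about (253,187). The hood is at (322,176) with its knob at about (323,163), and the arm elbow is at (235,92). Other beaker-like things are the balance beaker (415,168), pink ones (214,259) and (267,254), and a red one (186,190). The clear beaker on the white stirrer is the one that fits. I'll confirm it in a crop.

```bash
cat > h.py <<'E'
import pickle,numpy as np,cv2
np.set_printoptions(suppress=True,precision=1)
def ray(c,u,v):
    E=np.array(c["extrinsics"]);d=E[:3,:3]@[(u-c["cx"])/c["fx"],(v-c["cy"])/c["fy"],1];return E[:3,3],d/np.linalg.norm(d)
def plane(c,u,v,z):
    o,d=ray(c,u,v);return o+d*(z-o[2])/d[2]
def proj(c,p):
    E=np.array(c["extrinsics"]);q=E[:3,:3].T@(np.array(p)-E[:3,3]);return np.array([c["cx"]+c["fx"]*q[0]/q[2],c["cy"]+c["fy"]*q[1]/q[2]])
def two(c1,p1,c2,p2):
    o1,d1=ray(c1,*p1);o2,d2=ray(c2,*p2)
    s=np.linalg.lstsq(np.c_[d1,-d2],o2-o1,rcond=None)[0];a,b=o1+s[0]*d1,o2+s[1]*d2
    return (a+b)/2,np.linalg.norm(a-b)
E
python3 - <<'E'
from h import *
T=pickle.load(open("top.pkl","rb"));S=pickle.load(open("scene.pkl","rb"))
t=T["frame"][130:240,210:350,::-1];s=S["frame"][150:250,310:440,::-1]
a=cv2.resize(t,(560,440),interpolation=2)[:, :400];b=cv2.resize(s,(520,400),interpolation=2)[:,:400]
cv2.imwrite("pics/crop.png",np.hstack([cv2.resize(T["frame"][145:235,220:350,::-1],(0,0),fx=3,fy=3,interpolation=2),cv2.resize(S["frame"][150:240,310:440,::-1],(0,0),fx=3,fy=3,interpolation=2)]))
for n,u,v,z in(("rim",253,187,130),("base",253,187,55)):print(n,plane(T,u,v,z))
print("knobtop",plane(T,323,163,296),plane(S,352,167,296))
# hood disc: bright blob
g=T["frame"].min(2);print(proj(T,plane(T,323,163,296)*[1,1,0]+[0,0,155]))
print("elbow",plane(T,235,90,235),"post",plane(T,348,43,241))
E
```

```text
rim [505.6 185.3 130. ]
base [515.2 195.8  55. ]
knobtop [530.3  36.4 296. ] [531.1  29.8 296. ]
[320.3 175.3]
elbow [687.  211.6 235. ] post [789.  -14.1 241. ]
```

View pics/crop.png

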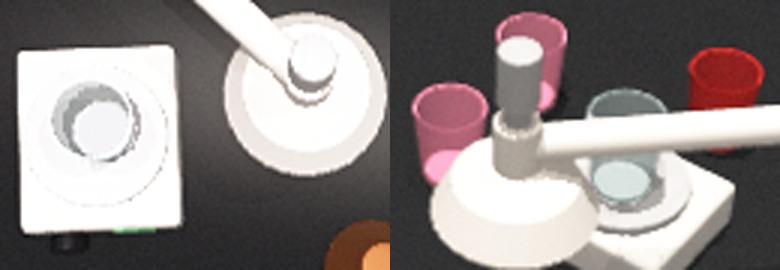

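The crop confirms it. The clear beaker stands on the round plate of the white box: rim ellipse centre at top (251.3,186), base disc (254,188.3). The knob's top face is at top (324,165.7) and scene (353.3,167.3), and the hood disc centre is at top (321.7,176.3).

```bash
python3 - <<'E'
from h import *
T=pickle.load(open("top.pkl","rb"));S=pickle.load(open("scene.pkl","rb"))
print("rim",plane(T,251.3,186,130),plane(S,389,188,130),"base",plane(T,254,188.3,57),plane(S,387.3,210.3,57))
print("knob",plane(T,324,165.7,296),plane(S,353.3,166.5,296),two(T,(324,165.7),S,(353.3,166.5)),"hood",plane(T,321.7,176.3,155))
k=np.array([525,34.]);e=plane(T,235,90,235)[:2];p=plane(T,348,43,241)[:2]
print(np.linalg.norm(k-e),np.linalg.norm(e-p))
E
```

```text
rim [507.7 189.1 130. ] [514.1 191.9 130. ] base [511.8 193.1  57. ] [514.9 193.7  57. ]
knob [525.3  34.6 296. ] [532.   32.7 296. ] (array([527.4,  35.6, 291.7]), np.float64(3.495773447854026)) hood [528.2  33.4 155. ]
240.33612569339 247.70738212257572
```

Beaker is at about (511.5, 192), confirmed by two views and two heights. Knob is at about (528, 34), and both arm link lengths check out. I'll rise first, then travel over.

```bash
python3 -m crank '[[1,[0,0,-3],[0,0,0]],[1,[0,0,-3],[0,0,0]],[1,[0,0,-3],[0,0,0]],[1,[0,0,-3],[0,0,0]],[1,[-2.75,2.29,0],[0,0,0]]]' 60
python3 -m crank '[[1,[-2.75,2.29,0],[0,0,0]],[1,[-2.75,2.29,0],[0,0,0]],[1,[-2.75,2.29,0],[0,0,0]],[1,[-2.75,2.29,0],[0,0,0]],[1,[-2.75,2.29,0],[0,0,0]]]'
python3 -m crank '[[1,[-2.75,2.29,0],[0,0,0]],[1,[-2.75,2.29,0],[0,0,0]],[1,[-2.75,2.29,0],[0,0,0]],[1,[-2.75,2.29,0],[0,0,0]],[1,[0,0,0],[0,0,0]]]'
```

```text
time: 0.52
position: [262.8, -517.9, 327.8]
tool_rot: [-0.209, 0.978, -0.003, 0.0]
wrist_force: [1.6, 0.4, 1.9]
grip_width: 0.996
grip_force: 0.0
time: 0.93
position: [342.0, -351.2, 322.8]
tool_rot: [-0.212, 0.977, 0.0, -0.0]
wrist_force: [0.6, 0.1, 0.9]
grip_width: 1.002
grip_force: 0.0
time: 1.35
position: [405.8, -219.4, 322.4]
tool_rot: [-0.215, 0.977, 0.001, 0.0]
wrist_force: [-0.0, -1.9, 0.1]
grip_width: 1.001
grip_force: 0.0
```

```bash
python3 -m crank '[[1,[-2.75,2.29,0],[0,0,0]],[1,[-2.75,2.29,0],[0,0,0]],[1,[-2.75,2.29,0],[0,0,0]],[1,[-2.75,2.29,0],[0,0,0]],[1,[-2.75,2.29,0],[0,0,0]]]'
python3 -m crank '[[1,[-2.75,2.29,0],[0,0,0]],[1,[-2.75,2.29,0],[0,0,0]],[1,[-2.3,1.94,0],[0,0,0]],[1,[0,0,0],[0,0,0]],[1,[0,0,0],[0,0,0]]]'
python3 - <<'E'
from rig import r
from h import *
im=[]
for n in("scene","top"):
    c=r.camera(n);f=c["frame"][:,:,::-1];f=f[60:240,260:440] if n=="scene" else f[90:270,230:410]
    im.append(cv2.resize(f,(400,400),interpolation=2))
cv2.imwrite("pics/above.png",np.hstack(im))
E
```

```text
time: 1.77
position: [482.0, -61.2, 323.1]
tool_rot: [-0.212, 0.977, 0.0, -0.0]
wrist_force: [0.7, -0.4, 0.5]
grip_width: 1.003
grip_force: 0.0
time: 2.18
position: [525.9, 30.1, 321.8]
tool_rot: [-0.213, 0.977, -0.0, -0.001]
wrist_force: [-0.2, -0.6, -0.3]
grip_width: 1.003
grip_force: 0.0
```

View pics/above.png

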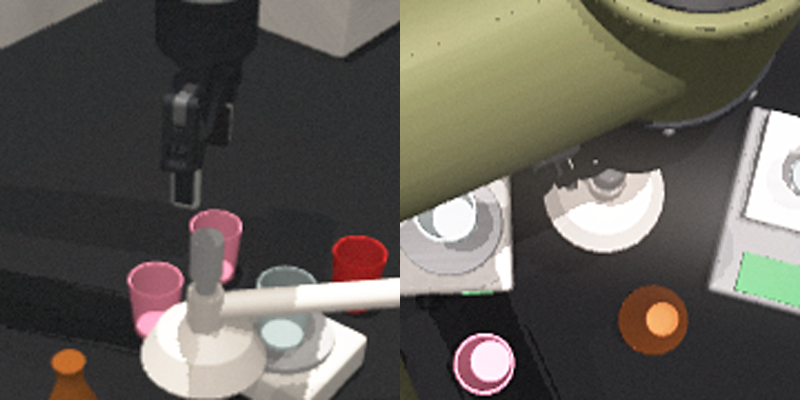

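Left crop (scene): the fingers straddle the vertical line above the knob, finger mid about (203,165) and knob top (207,233). Right crop (top): the knob is under the gripper. I'll descend with a small correction and watch the force.

```bash
python3 -m crank '[[1,[-0.35,0.28,1.5],[0,0,0]],[1,[0,0,1.5],[0,0,0]],[1,[0,0,1.5],[0,0,0]],[1,[0,0,0],[0,0,0]]]'
python3 -m crank '[[1,[0,0,1.2],[0,0,0]],[1,[0,0,1.1],[0,0,0]],[1,[0,0,0],[0,0,0]],[1,[0,0,0],[0,0,0]]]'
```

```text
time: 2.62
position: [526.5, 31.9, 275.5]
tool_rot: [-0.211, 0.977, 0.0, -0.002]
wrist_force: [0.2, -0.1, -1.0]
grip_width: 1.0
grip_force: 0.0
time: 2.95
position: [527.5, 32.3, 255.3]
tool_rot: [-0.211, 0.977, -0.0, -0.0]
wrist_force: [-0.5, 0.5, -0.4]
grip_width: 1.001
grip_force: 0.0
```

```bash
python3 -m crank '[[0.3,[0,0,0],[0,0,0]],[0.1,[0,0,0],[0,0,0]],[0,[0,0,0],[0,0,0]],[0,[0,0,0],[0,0,0]],[0,[0,0,0],[0,0,0]]]' 60
python3 -m crank '[[0,[0,0,0],[0,0,0]],[0,[0,0,0],[0,0,0]],[0,[0,0,0],[0,0,0]],[0,[0,0,0],[0,0,0]],[0,[0,0,0],[0,0,0]]]'
```

```text
time: 3.37
position: [527.9, 33.1, 255.9]
tool_rot: [-0.212, 0.977, 0.0, 0.0]
wrist_force: [-0.8, 0.9, 3.6]
grip_width: 0.324
grip_force: 59.0
time: 3.78
position: [527.9, 33.0, 255.9]
tool_rot: [-0.212, 0.977, 0.0, 0.001]
wrist_force: [-1.2, 1.5, 4.8]
grip_width: 0.319
grip_force: 59.1
```

Knob held (opening 0.32, about 27 mm). Swing by (-16.5, +159) mm, which is tool (-50.8, 151.5) mm.

```bash
python3 -m crank '[[0,[-0.16,0.47,0],[0,0,0]],[0,[-0.16,0.48,0],[0,0,0]],[0,[-0.32,0.95,0],[0,0,0]],[0,[-0.32,0.95,0],[0,0,0]],[0,[-0.32,0.95,0],[0,0,0]]]'
python3 -m crank '[[0,[-0.32,0.95,0],[0,0,0]],[0,[-0.32,0.95,0],[0,0,0]],[0,[-0.32,0.95,0],[0,0,0]],[0,[-0.32,0.95,0],[0,0,0]],[0,[-0.32,0.95,0],[0,0,0]]]'
```

```text
time: 4.2
position: [523.9, 72.9, 255.8]
tool_rot: [-0.211, 0.977, -0.001, 0.0]
wrist_force: [1.6, -3.0, 6.3]
grip_width: 0.315
grip_force: 59.4
time: 4.62
position: [518.7, 122.9, 255.8]
tool_rot: [-0.212, 0.977, -0.001, 0.0]
wrist_force: [1.4, -2.7, 5.8]
grip_width: 0.32
grip_force: 59.4
```

```bash
python3 -m crank '[[0,[-0.32,0.95,0],[0,0,0]],[0,[-0.32,0.95,0],[0,0,0]],[0,[-0.32,0.95,0],[0,0,0]],[0,[-0.32,0.95,0],[0,0,0]],[0,[-0.32,0.95,0],[0,0,0]]]'
python3 -m crank '[[0,[-0.32,0.95,0],[0,0,0]],[0,[-0.2,0.6,0],[0,0,0]],[0,[0,0,0],[0,0,0]],[0,[0,0,0],[0,0,0]]]'
python3 - <<'E'
from rig import r
from h import *
im=[]
for n in("scene","top"):
    c=r.camera(n);f=c["frame"][:,:,::-1];pickle.dump(c,open(n+"2.pkl","wb"));f=f[100:250,300:450] if n=="scene" else f[110:260,180:330]
    im.append(cv2.resize(f,(400,400),interpolation=2))
cv2.imwrite("pics/over.png",np.hstack(im))
E
```

```text
time: 5.03
position: [513.6, 172.8, 255.8]
tool_rot: [-0.212, 0.977, -0.001, 0.0]
wrist_force: [0.6, -3.0, 6.2]
grip_width: 0.32
grip_force: 59.4
time: 5.37
position: [511.9, 190.2, 255.8]
tool_rot: [-0.212, 0.977, 0.001, 0.001]
wrist_force: [0.4, 2.3, 6.4]
grip_width: 0.319
grip_force: 59.5
```

View pics/over.png

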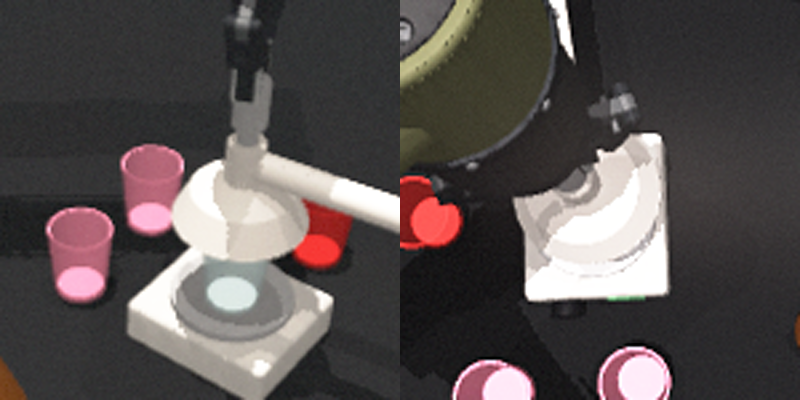

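The hood hangs over the stirrer's beaker (scene crop: hood rim centre about (240,222), beaker base (232,295), same vertical). I'll release, rise, and check with the view clear.

```bash
python3 -m crank '[[0.5,[0,0,0],[0,0,0]],[1,[0,0,0],[0,0,0]],[1,[0,0,0],[0,0,0]],[1,[0,0,0],[0,0,0]],[1,[0,0,0],[0,0,0]]]'
python3 -m crank '[[1,[0,0,0],[0,0,0]],[1,[0,0,-1.5],[0,0,0]],[1,[0,0,-2],[0,0,0]],[1,[0,0,-3],[0,0,0]],[1,[0,0,-3],[0,0,0]]]'
python3 -m crank '[[1,[2.8,-2.3,0],[0,0,0]],[1,[2.8,-2.3,0],[0,0,0]],[1,[2.8,-2.3,0],[0,0,0]],[1,[2.8,-2.3,0],[0,0,0]],[1,[2.8,-2.3,0],[0,0,0]]]'
python3 -m crank '[[1,[2.8,-2.3,0],[0,0,0]],[1,[2.8,-2.3,0],[0,0,0]],[1,[2.8,-2.3,0],[0,0,0]],[1,[2.8,-2.3,0],[0,0,0]],[1,[2.8,-2.3,0],[0,0,0]]]'
python3 -m crank '[[1,[2.8,-2.3,0],[0,0,0]],[1,[2.8,-2.3,0],[0,0,0]],[1,[0,0,0],[0,0,0]],[1,[0,0,0],[0,0,0]]]'
python3 - <<'E'
from rig import r
from h import *
im=[]
for n in("scene","top"):
    c=r.camera(n);f=c["frame"][:,:,::-1];pickle.dump(c,open(n+"3.pkl","wb"));f=f[110:240,320:450] if n=="scene" else f[120:250,190:320]
    im.append(cv2.resize(f,(390,390),interpolation=2))
cv2.imwrite("pics/end.png",np.hstack(im))
E
```

```text
time: 5.88
position: [511.6, 188.8, 254.7]
tool_rot: [-0.212, 0.977, -0.0, -0.0]
wrist_force: [0.4, 0.5, -0.1]
grip_width: 0.989
grip_force: 0.0
time: 6.3
position: [511.4, 188.5, 350.7]
tool_rot: [-0.212, 0.977, -0.0, -0.001]
wrist_force: [-0.6, 0.8, 1.2]
grip_width: 1.002
grip_force: 0.0
time: 6.72
position: [431.0, 24.8, 350.2]
tool_rot: [-0.212, 0.977, 0.0, 0.0]
wrist_force: [0.8, -0.9, 0.7]
grip_width: 0.997
grip_force: 0.0
time: 7.13
position: [350.8, -137.7, 350.5]
tool_rot: [-0.212, 0.977, 0.0, 0.001]
wrist_force: [0.8, 0.0, -0.5]
grip_width: 0.998
grip_force: 0.0
time: 7.47
position: [319.1, -203.1, 350.5]
tool_rot: [-0.209, 0.978, -0.0, 0.0]
wrist_force: [-0.4, 0.8, 0.3]
grip_width: 1.0
grip_force: 0.0
```

View pics/end.png

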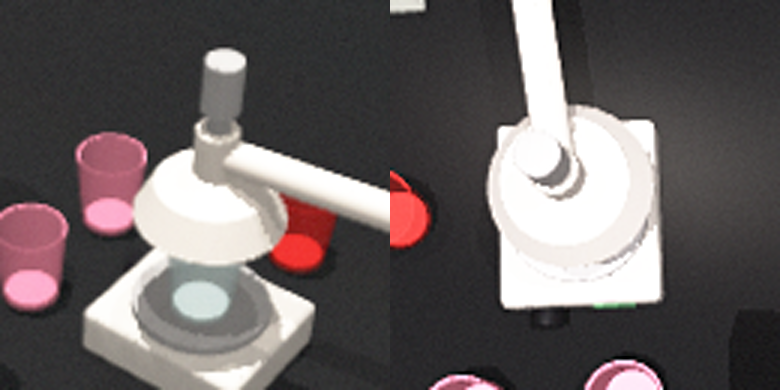

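Top crop: hood rim centre at full-image (251,182.5), knob top at (241,172). Scene: knob top at (394.8,130.5), and beaker base still at (387,210).

```bash
python3 - <<'E'
from h import *
T=pickle.load(open("top3.pkl","rb"));S=pickle.load(open("scene3.pkl","rb"))
print("hood",plane(T,251,182.5,155),"knob",plane(T,241,172,296),plane(S,394.8,130.5,296),"base",plane(S,387,210,57))
T0=pickle.load(open("top.pkl","rb"));print("balance diff",cv2.absdiff(T["frame"],T0["frame"])[145:195,390:440].mean())
E
```

```text
hood [512.1 186.4 155. ] knob [511.2 184.3 296. ] [518.4 184.2 296. ] base [513.7 194.1  57. ]
balance diff 3.2764
```

The hood is about 5 mm from the beaker axis, well within 20 mm, so I'm handing it in.

```bash
python3 -c "
from rig import r
print(r.finish_job())"
```

```text
the job is handed in; nothing more can be done
None
```

I swung the hood over the beaker on the stirrer and released it; it measures about 5 mm off that beaker's axis (limit 20 mm), neither beaker appeared to move, and the job is handed in, though no verdict was returned.

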